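# Copy a swivel head's angle to its neighbour with a locking bevel gauge

## Robot

A 6-joint arm with a two-finger parallel gripper is mounted at the origin on a cart in front of the work surface, level with it; the furniture and walls round the work are solid. World frame = base frame: x ahead of the robot, y to its left, z up, the work surface at z = 0. Lengths are in m, angles in degrees, forces in N, time in s.
With the tool pointing down it reaches from about 0.375 to 0.9 m from the base axis. Payload 3.1 kg.
Tool frame: the origin (TCP) lies on the centre line of the jaws, within the pads' length; the fingertips stand 14 mm ahead of it and the grasp point (between the pads) lies 5 mm behind it (bot.tips_ahead is the distance from the TCP to the fingertips, in m); z points along the fingers, y is the line along which they close (so a half turn about z gives the same grasp; the last joint's range is limited). The gripper opens to 87 mm and grips with 3 to 60 N. Pads are 19 mm wide; open, the fingers measure 117 mm over their backs; the gripper's body (75 mm by 190 mm) begins 51 mm behind the grasp point.
Start: joints at [-83.165, 30.224, 82.088, -0, 67.689, -10.227], TCP at [0.183, -0.597, 0.237] pointing down, gripper open.
Joint ranges: [-176.69, 176.69], [-43.24, 126.21], [12.49, 139.97], [-82, 262], [0, 151.66], [-163.58, 163.58]. Speed limits (degrees/s): [159.86, 159.86, 180, 180, 180, 180].

## Interface

Orientations are given as a 3x3 rotation matrix whose columns are the frame's x, y, z axes.
In Python, from rig import bot gives the robot as it stands.
- The arm moves only by the tool play_rows, never from a script. Its argument "moves" is a list that holds one entry, the list of rows, each a list of 6 numbers: the shift along the tool's x, y, z in mm, then the turn, a rotation vector about the tool's x, y, z in rad. A call has 1 to 5 rows; each row shifts and turns the commanded pose from where the row before left it, along the tool's axes as they then stand; what a row does not reach is not made up. A row lasts 1/10 s, in which the tool goes at most 50 mm and 8.59 degrees, less where a joint would pass 70% of its speed; a pose out of reach is approached as far as the arm can. A call with a gripper value outside its range is refused whole. "fingers" is the opening, from -1 (shut) to 1 (fully open), set as the call begins (left out, the last holds). The fingers move at their own pace and stop on an object; the grip force is fixed at half the most. Time passes only in rows, so rows that do not move let the fingers close. It gives the time, the measured TCP pose, the force, the opening and the grip force at its end, in the units of the state.
- bot.read_state(): the state, without advancing time (a new reading comes with each control period).
- bot.capture(name): name is "scene" or "top"; returns a dict with "image" (400x640x3 uint8, blue, green, red), "fx", "fy", "cx", "cy" (pixels), "distortion" ([k1, k2, p1, p2, k3] as OpenCV has them; the pictures are not rectified), "R" (3x3) and "t" (3): a world point X has camera coordinates R X + t. Camera axes: x right, y down, z forward; pixel columns grow to the right and rows downward; lengths in m; the calibration is good to about 2 mm. A picture is of the moment at which its call begins. There is no depth.
- bot.hand_in(): hands the job in; it is judged then, once.
Trained networks look in a picture, given as the dict that the camera call returned (one of the last four; its "shot" number tells which), for a name from the list of things; names that differ only in an ending like _2 or _b are one class to them, and where a whole thing is asked for, a point or a joint stands for the part that bears it (a point fixed in the world has none). Each returns a list of dicts, best first, with "confidence" (0 to 1); they miss things now and then, are a little off and sometimes report something else, mostly with a low value. They report only what shows in the picture. A call takes as long as a camera call. They do not tell look-alikes from the thing itself.
- bot.search_frame(picture, query): "centre" ([column, row] in pixels, amid what is visible of it).
- bot.silhouettes(picture, query): "pixels" (400x640 bool, what is visible of it) and "centre" ([column, row] in pixels, amid what is visible of it).
- bot.pinpoint(picture, query): "centre" ([column, row] in pixels: a listed point, or the origin of a listed thing).
The state is a dict: "time_s": time; "joint_positions": joint angles; "qvel": joint speeds; "tau": joint torques, N m; "position": TCP position; "tcp_rot": TCP orientation; "force": force on the tool from outside, world axes, zero at the start; "moment": the same for the moment, N m; "opening": opening from 0.0 (shut) to 1.0 (fully open); "grasp_force": force on a finger pad.
Only numpy, scipy, OpenCV 4.12 (cv2) and the standard library are available. Lean on these libraries where they do the work, as an engineer would, in place of code of your own. Each camera call takes 0.05 s, during which the arm holds its last target. There are 200 camera calls.

## Task

Two swivel heads stand on the specimen bed; the one with the black star knob is already set and clamped, and the one with the plain nut must be turned to the same angle. Lay the bevel gauge flat on the bed with its stock against the guide rail, push it gently home along the rail into the corner of the clamped head (never with more than 12 N) until the blade lies flush along the face plate, let go and press the gauge's lever right down to lock it. Then carry the locked gauge to the other head and push it home along the rail in the same gentle way, so that the blade, not your fingers, turns that head until its face plate is flush with it; leave the gauge lying there and the other things on the bench undisturbed.

Things in the scene. Friction and masses are not known exactly. Their poses are not given: they have to be found in the camera images.
- bed: Fixed grey plate 400x134x6 mm. Origin: centre of its underside. Local x runs along it, from the robot's left to right; y away from the robot. A steel guide rail runs all along the robot's side: its upright face lies at local y = -56 mm and looks to +y; rail 11 mm wide, its top 8 mm above the plate's top. Heads and gauge stand on the plate's top.
- set_head_face (a point): Clamped head: middle of the front of its upright face plate (66 mm long, 5 thick, 1 to 30 mm above the bed plate), at the bed plate's top, 16 mm in front of the pivot axis. x along the face, away from the rail; -y out of the front, into the corner with the rail that takes the gauge. Angle from bed x to this x: 0.98 to 1.25 rad; it does not turn.
- free_head_face (a point): The same point and axes on the head to be set (same face plate). Angle from bed x to this x: 0.74 to 0.84 rad at the start, so it must turn on anticlockwise (seen from above) by 8 to 29 degrees.
- gauge: Bevel gauge, 0.23 kg, flat on the worktop left of the bed. Origin: blade pivot axis at the underside; x along the stock, z up. Stock: dark steel bar 22 mm wide, 24 tall, to x = 87 mm; its pivot end is round, radius 11. Grasp across it at about x = 52 mm, 12 mm above the underside (clears the rail). In use its -y side lies on the rail, pivot end to bed -x; it is slid to bed -x.
- blade_tip (a point): End of the blade's centre line, 90 mm from the pivot, 5 mm above the underside. x along the blade from the pivot. Blade 22 mm wide, 6 thick, 2 to 8 mm above the underside, with a round end of radius 11 mm about the pivot; its outer (+y) edge and that round end meet the face plate, both touching it when flush.
- blade (a joint): Angle of the blade from the stock, rad (0 folded along it, 1.57 square). Starts at 1.40 to 1.60, wider than the clamped head's angle; pushed along the rail, the face plate closes it until it is flush and the round end meets the face, where the push rises steeply. Unlocked it turns with 0.03 N m; locked it holds about 0.2 N m.
- lock (a joint): Cam lever, rad: 0 standing up (open), 0.65 pressed flat along the stock (locked). It holds the blade firmly only when right down, and stays there. Takes about 2 to 6 N at its end. Hinge across the stock at gauge x = 16 mm, 24.5 mm above the underside; lever 36 mm long, 12 wide.
- lever_end (a point): Top of the lever's round end (12 mm across). Open it is at gauge x = 42 mm, 50 mm above the underside; flat at x = 52 mm, 29.5 mm above the underside. Push it round in its arc: down and away from the pivot end.
- tweezers: steel tweezers 127 mm long lying in front of the bed; leave alone
- spatula: thin steel micro spatula 154 mm long lying in front of the bed; leave alone
- screwdriver: small screwdriver 162 mm long with orange handle lying in front of the bed; leave alone
- vial_a: sample vial 16 mm across, 48 mm tall, standing behind the bed; leave alone
- vial_b: sample vial 16 mm across, 48 mm tall, standing behind the bed; leave alone
- petri: clear dish 60 mm across, 15 mm high, behind the bed; leave alone
- slide_box: small carton 31x82x29 mm behind the bed; leave alone
- die_cap: knurled steel die 26 mm across, 19 mm high, behind the bed at the left; leave alone
- marker_blue: white pen with a blue cap, 142 mm long, lying at the right; leave alone
- set_head: Fixed pivot of the clamped head, the left or the right one, told by its black star knob (top 45 mm above the plate). Origin: pivot axis at the plate's top, 41 mm from the rail face; x along the bed's x. The grey head with its steel face plate stands within 38 mm of this axis.
- free_head: Fixed pivot of the head to be set, told by its low nut (top 34 mm above the plate). Origin and size as for the clamped head. The head turns with a friction of about 0.025 N m (1 to 3 N of push on the gauge) and stays where it is left; once flush, the push rises steeply: stop at 3 to 6 N, under 12 N.
Mind the look-alikes: they are no part of the job. What is shaped like the gauge but orange is not meant.

How it is judged:
By the outcome, as a careful person would: the job done as asked, in the order asked, and still so for the second after the job is handed in, with the robot touching nothing.
It also fails if it takes over 72 s, if anything falls off the work surface, if the arm or the gripper's body presses on something with over 40 N, if the wrist force passes 120 N, or if a joint passes its speed limit or range.

## Working session

There is one attempt and no reset: what is moved stays moved. The work goes in short steps, Python scripts to look and compute and a tool call to move; the robot and the scene stay as the last step left them, time stands still between calls to the robot, and variables do not carry over. Pictures are saved under pics/ and viewed, at most 10 in all, crops included, and the job is handed in when it is done.

Besides the shell and the picture viewer there is one more tool, called after "Emit:" by a JSON object that holds its "method" and its "body", one argument or row to a line. play_rows: Moves the arm, as the interface text tells. Its arguments: {"type":"object","properties":{"moves":{"type":"array","items":{"type":"array","items":{"type":"array","items":{"type":"number"}}}},"fingers":{"type":"number"}},"required":["moves"]}

```bash
mkdir -p pics
cat > h.py <<'E'
import numpy as np, cv2
from rig import bot
def K(c): return np.array([[c["fx"],0,c["cx"]],[0,c["fy"],c["cy"]],[0,0,1.]])
def ray(c,px,z):
    d=cv2.undistortPoints(np.array([[px]],float),K(c),np.array(c["distortion"],float)).ravel()
    R=np.array(c["R"]);t=np.array(c["t"]);o=-R.T@t;v=R.T@np.array([d[0],d[1],1])
    return o+v*(z-o[2])/v[2]
def proj(c,X):
    return cv2.projectPoints(np.array([X],float),cv2.Rodrigues(np.array(c["R"]))[0],np.array(c["t"],float),K(c),np.array(c["distortion"],float))[0].ravel()
E
python3 - <<'E'
from h import *
np.set_printoptions(precision=4,suppress=True)
ims=[]
for n in("scene","top"):
    c=bot.capture(n);ims.append(c);cv2.imwrite(f"pics/{n}0.png",c["image"])
    R=np.array(c["R"]);print(n,c["fx"],-R.T@np.array(c["t"]),R[2])
    for q,z in(("bed",0),("set_head_face",.006),("free_head_face",.006),("gauge",0),("blade_tip",.005),("lever_end",.05),("set_head",.006),("free_head",.006)):
        for d in bot.pinpoint(c,q)[:2]: print(q,round(d["confidence"],2),np.array(d["centre"]),ray(c,d["centre"],z))
s=bot.read_state();print(s["position"],s["tcp_rot"],s["force"],s["opening"])
E
```

```text
scene 468.6711113992866 [-0.6371 -0.9485  0.98  ] [ 0.6292  0.6029 -0.4906]
bed 0.72 [359.3 231.5] [ 0.5657  0.0005 -0.    ]
set_head_face 0.42 [334.6 223.2] [0.5385 0.1046 0.006 ]
free_head_face 0.44 [376.6 244.4] [ 0.5341 -0.1075  0.006 ]
gauge 0.71 [219.2 193.1] [0.3836 0.6586 0.    ]
gauge 0.41 [248.3 195.5] [0.4581 0.5457 0.    ]
set_head 0.64 [327.  224.8] [0.5093 0.1183 0.006 ]
free_head 0.42 [372.9 239.3] [ 0.5514 -0.0767  0.006 ]
top 365.05843688331805 [0.4868 0.1777 1.2641] [ 0.0824  0.0323 -0.9961]
bed 0.66 [391.  206.3] [ 0.5494 -0.0274  0.    ]
set_head_face 0.43 [345.4 214.2] [0.5199 0.1297 0.006 ]
set_head_face 0.17 [341.7 213.5] [0.5221 0.1425 0.006 ]
free_head_face 0.65 [273.9 224.7] [0.4803 0.3758 0.006 ]
free_head_face 0.62 [408.2 215. ] [ 0.52   -0.0852  0.006 ]
gauge 0.87 [272.5 225.3] [0.4781 0.3815 0.    ]
gauge 0.8 [190.  253.6] [0.375 0.669 0.   ]
blade_tip 0.63 [273.5 199. ] [0.5693 0.3795 0.005 ]
lever_end 0.54 [235.4 248.1] [0.4008 0.496  0.05  ]
lever_end 0.54 [185.6 239.9] [0.4247 0.6666 0.05  ]
set_head 0.68 [338.8 210.4] [0.5327 0.1525 0.006 ]
free_head 0.71 [407.5 207.3] [ 0.5463 -0.0829  0.006 ]
[ 0.1834 -0.5975  0.2366] [[ 0.956   0.2934  0.    ]
 [ 0.2934 -0.956  -0.    ]
 [ 0.      0.     -1.    ]] [-0.7565  0.1137 -0.6569] 0.9965502747583521
```

View pics/top0.png

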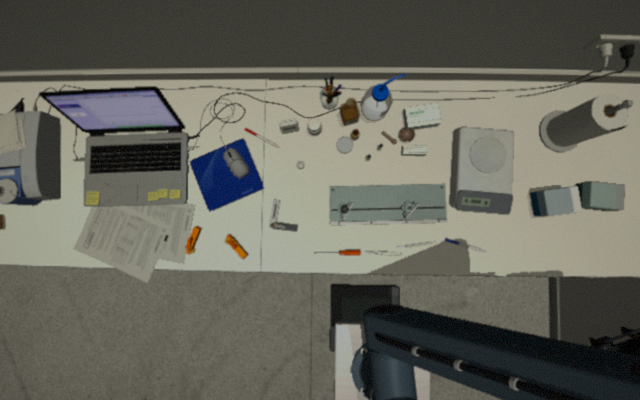

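View pics/scene0.png

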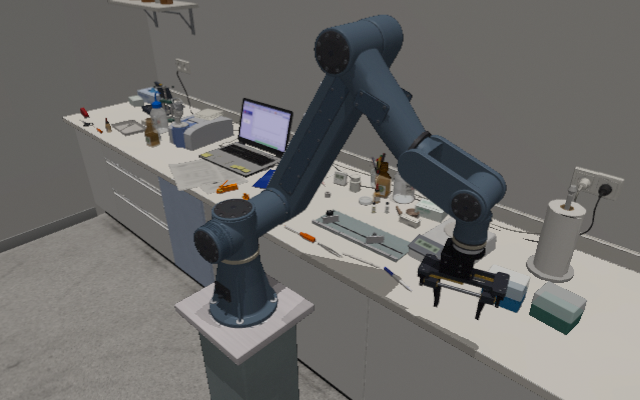

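Run:
```python
from h import *
np.set_printoptions(precision=4,suppress=True)
acc=[]
for k in range(6):
    c=bot.capture("top");acc.append(c["image"].astype(float))
im=np.mean(acc,0)
cr=im[182:242,260:450].astype(np.float32)
cr=np.clip(cr*1.3,0,255).astype(np.uint8)
up=cv2.resize(cr,None,fx=4.2,fy=4.2,interpolation=cv2.INTER_CUBIC)
g=np.clip(im[190:240,262:307]*1.3,0,255).astype(np.uint8)
g=cv2.resize(g,None,fx=6,fy=6,interpolation=cv2.INTER_CUBIC)
h1=cv2.resize(np.clip(im[190:225,330:372]*1.3,0,255).astype(np.uint8),None,fx=6,fy=6,interpolation=cv2.INTER_CUBIC)
h2=cv2.resize(np.clip(im[190:225,392:434]*1.3,0,255).astype(np.uint8),None,fx=6,fy=6,interpolation=cv2.INTER_CUBIC)
W=np.zeros((252+300,798,3),np.uint8);W[:252]=up[:252,:798];W[252:,:270]=g;W[252:462,270:522]=h1;W[252:462,530:782]=h2
cv2.imwrite("pics/z1.png",W)
for q,z in(("gauge",.024),("gauge",.012),("blade",.008),("bed",.006)):
    for d in bot.silhouettes(c,q)[:3]:
        m=d["pixels"].astype(np.uint8)
        cn=max(cv2.findContours(m,0,2)[0],key=cv2.contourArea)
        P=np.array([ray(c,p[0],z)[:2] for p in cn]).astype(np.float32)
        r=cv2.minAreaRect(P);print(q,z,round(d["confidence"],2),d["centre"],m.sum(),r,cv2.boxPoints(r).tolist() if q=="bed" else "")
for q,z in(("gauge",0),("blade_tip",.005),("lever_end",.05),("set_head",.006),("free_head",.006),("set_head_face",.006),("free_head_face",.006)):
    for d in bot.pinpoint(c,q)[:3]: print(q,round(d["confidence"],2),np.array(d["centre"]),ray(c,d["centre"],z))
np.save("top.npy",im)
```

```text
gauge 0.024 0.72 [278.2, 221.8] 337 ((0.5131406784057617, 0.3401169180870056), (0.0942920595407486, 0.09990178048610687), 84.95022583007812) 
gauge 0.024 0.65 [191.9, 241.6] 263 ((0.42460915446281433, 0.6534818410873413), (0.03622623533010483, 0.09735504537820816), 67.86772918701172) 
gauge 0.024 0.6 [404.9, 209.2] 132 ((0.5443426370620728, -0.07858642190694809), (0.037194255739450455, 0.0627935454249382), 49.00119400024414) 
gauge 0.012 0.72 [278.2, 221.8] 337 ((0.513395369052887, 0.3416889011859894), (0.09520445019006729, 0.10086841136217117), 84.95023345947266) 
gauge 0.012 0.65 [191.9, 241.6] 263 ((0.4240073263645172, 0.6580860018730164), (0.0365767702460289, 0.09829708188772202), 67.86778259277344) 
gauge 0.012 0.6 [404.9, 209.2] 132 ((0.5448994636535645, -0.08106596767902374), (0.03755416348576546, 0.06340113282203674), 49.00123596191406) 
blade 0.008 0.55 [228.2, 233.9] 2 ((0.4390435218811035, 0.5220044255256653), (0.0035014909226447344, 0.0), 91.0177993774414) 
blade 0.008 0.54 [273.6, 210.6] 152 ((0.5254731774330139, 0.3767525851726532), (0.023149285465478897, 0.081422090530
[... 536 characters left out ...]
ge 0.6 [190.1 251.9] [0.3809 0.6689 0.    ]
gauge 0.57 [229.7 237.9] [0.4321 0.5303 0.    ]
blade_tip 0.61 [273.7 199.6] [0.5672 0.3787 0.005 ]
lever_end 0.61 [187.3 239.5] [0.4262 0.6608 0.05  ]
lever_end 0.57 [408.  203.9] [ 0.5555 -0.0755  0.05  ]
lever_end 0.45 [413.2 150.2] [ 0.7361 -0.0941  0.05  ]
set_head 0.47 [338.9 209.2] [0.5368 0.1522 0.006 ]
free_head 0.58 [408.6 205.1] [ 0.5539 -0.0867  0.006 ]
set_head_face 0.45 [345.9 211.8] [0.5282 0.1281 0.006 ]
set_head_face 0.33 [283.4 226.4] [0.475  0.3427 0.006 ]
free_head_face 0.72 [368.1 154.7] [0.7277 0.0526 0.006 ]
free_head_face 0.49 [409.8 212.2] [ 0.5296 -0.0907  0.006 ]
free_head_face 0.34 [417.5 242.5] [ 0.4268 -0.1165  0.006 ]
```

View pics/z1.png

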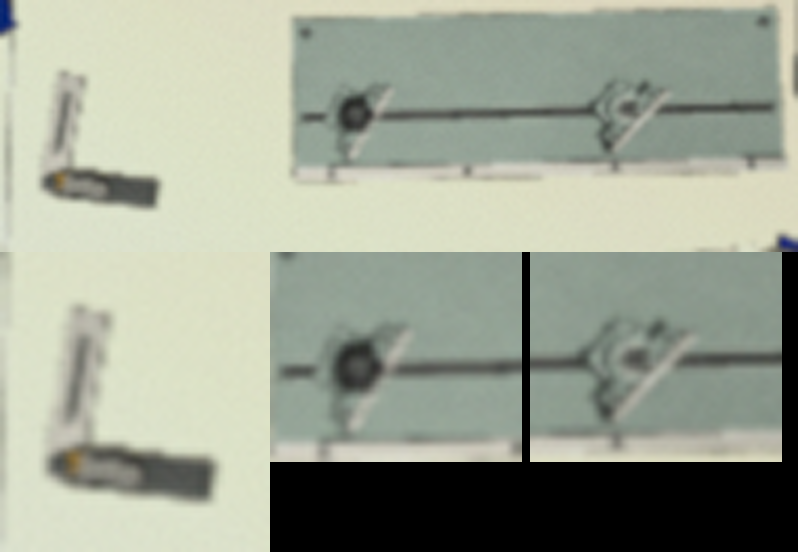

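```bash
cat > meas.py <<'E'
from h import *
np.set_printoptions(precision=4,suppress=True)
def stock(c,im,c0,c1,r0,r1,z=.024,th=110):
    g=im.mean(2)[r0:r1,c0:c1].astype(np.float32)
    u=cv2.resize(g,None,fx=8,fy=8,interpolation=cv2.INTER_CUBIC)
    m=(u<th).astype(np.uint8); m=cv2.morphologyEx(m,cv2.MORPH_CLOSE,np.ones((25,25)))
    cn=max(cv2.findContours(m,0,2)[0],key=cv2.contourArea)
    px=(cn[:,0]+.5)/8-.5+[c0,r0]
    P=np.array([ray(c,p,z)[:2] for p in px],np.float32)
    return cv2.minAreaRect(P),cv2.boxPoints(cv2.minAreaRect(P))
E
python3 - <<'E'
from meas import *
im=np.load("top.npy");c=bot.capture("top")
g=im.mean(2)
print(g[228:232,285:290].round(),g[200:232:2,287].round())
for th in(90,120,150): print(stock(c,im,266,304,215,236,th=th))
# rail face: grey->white edge, strongest positive gradient
def edge(cols,rows,sgn,z):
    P=[]
    for x in cols:
        v=cv2.GaussianBlur(g[:,x-1:x+2].mean(1).reshape(-1,1),(1,3),0).ravel()
        d=sgn*np.gradient(v)[rows[0]:rows[1]];i=int(np.argmax(d))
        if 0<i<len(d)-1:
            a,b,e=d[i-1:i+2];i=i+.5*(a-e)/(a-2*b+e)
        P.append(ray(c,[x,rows[0]+i],z)[:2])
    P=np.array(P,np.float32);vx,vy,x0,y0=cv2.fitLine(P,cv2.DIST_HUBER,0,.001,.001).ravel()
    if vy>0:vx,vy=-vx,-vy
    print("line dir",vx,vy,"x at y=0",x0-y0*vx/vy,"resid",np.std((P[:,0]-x0)*vy-(P[:,1]-y0)*vx))
edge(range(335,442),(216,226),1,.014)
edge(range(335,442),(180,190),-1,.006)
print(g[212:232,380].round())
def vedge(rows,cols,sgn,z):
    P=[]
    for y in rows:
        v=g[y-1:y+2].mean(0);d=sgn*np.gradient(v)[cols[0]:cols[1]];i=int(np.argmax(d))
        P.append(ray(c,[cols[0]+i,y],z)[:2])
    print("vedge",np.median(P,0),P[0],P[-1])
vedge(range(190,215),(325,336),-1,.006);vedge(range(190,215),(438,452),1,.006)
# head features: knob blob, nut, faces from zoom
for n,p,z in(("knob",(330+(357-270)/6,190+(366-252)/6),.048),("nut",(392+(632-530)/6,190+(357-252)/6),.038),("setface top",(330+(409-270)/6,190+(330-252)/6),.036),("setface bot",(330+(350-270)/6,190+(425-252)/6),.036),("free top",(392+(690-530)/6,190+(335-252)/6),.036),("free bot",(392+(618-530)/6,190+(410-252)/6),.036)):
    print(n,ray(c,p,z))
E
```

```text
[[ 75.  64.  64.  65.  64.]
 [ 77.  74.  76.  75.  75.]
 [118. 116. 117. 117. 111.]
 [158. 159. 160. 158. 156.]] [165. 165. 166. 166. 166. 167. 165. 166. 166. 167. 167. 150.  65.  61.
  64. 117.]
(((0.47705933451652527, 0.3403080105781555), (0.09115965664386749, 0.0228629931807518), 85.07831573486328), array([[0.4618, 0.2959],
       [0.4845, 0.2939],
       [0.4924, 0.3847],
       [0.4696, 0.3867]], dtype=float32))
(((0.4764758348464966, 0.340715229511261), (0.09541585296392441, 0.02716466411948204), 82.53209686279297), array([[0.4568, 0.2952],
       [0.4837, 0.2916],
       [0.4961, 0.3863],
       [0.4692, 0.3898]], dtype=float32))
(((0.48673734068870544, 0.3396306037902832), (0.10082565993070602, 0.05143994092941284), 83.74626159667969), array([[0.4557, 0.2923],
       [0.5068, 0.2867],
       [0.5178, 0.3869],
       [0.4667, 0.3925]], dtype=float32))
line dir 0.039265506 -0.99922884 x at y=0 0.49842498 resid 0.0041805115
line dir 0.031422764 -0.9995062 x at y=0 0.62460566 resid 0.0011267153
[118. 118. 118. 118. 120. 119. 119. 120. 133. 153. 155. 145. 137. 158.
 164. 164. 164. 164. 162. 163.]
vedge [0.5612 0.1866] [0.6028 0.1837] [0.5198 0.1861]
vedge [ 0.5661 -0.2145] [ 0.6075 -0.2121] [ 0.525  -0.2145]
knob [0.536  0.1345 0.048 ]
nut [ 0.5442 -0.0813  0.038 ]
setface top [0.5571 0.1051 0.036 ]
setface bot [0.5035 0.1377 0.036 ]
free top [ 0.557  -0.1141  0.036 ]
free bot [ 0.5147 -0.0738  0.036 ]
```

```bash
cat > plan.py <<'E'
import sys,json
from h import *
from scipy.spatial.transform import Rotation as Ro
def yaw(R): return np.degrees(np.arctan2(R[1,0],R[0,0]))
def Rd(y):
    a=np.radians(y);return np.array([[np.cos(a),np.sin(a),0],[np.sin(a),-np.cos(a),0],[0,0,-1.]])
def rows(p,R,wps,step=.048,ang=8.):
    out=[];p=np.array(p,float);R=np.array(R,float)
    for (x,y,z,yw) in wps:
        q=np.array([x,y,z])
        rv=(Ro.from_matrix(R.T@Rd(yw))).as_rotvec()
        n=max(1,int(np.ceil(max(np.linalg.norm(q-p)/step,np.degrees(np.linalg.norm(rv))/ang))))
        for i in range(n):
            d=R.T@((q-p)/(n-i))*1000; rv=Ro.from_matrix(R.T@Rd(yw)).as_rotvec()/(n-i)
            r=np.r_[np.round(d,1),np.round(rv,4)];out.append(r.tolist())
            p=p+R@(r[:3]/1000);R=R@Ro.from_rotvec(r[3:]).as_matrix()
    return out
def go(wps,**k):
    s=bot.read_state();o=rows(s["position"],s["tcp_rot"],wps,**k)
    for i in range(0,len(o),5): print(json.dumps([[[0.0 if v==0 else v for v in r] for r in o[i:i+5]]]).replace(" ",""))
def st():
    s=bot.read_state();print(round(s["time_s"],2),np.array(s["position"]).round(4),"yaw",yaw(np.array(s["tcp_rot"])).round(2),"F",np.array(s["force"]).round(2),"op",round(s["opening"],3),round(s["grasp_force"],1))
E
python3 - <<'E'
from plan import *
go([(.43,-.35,.237,40),(.54,-.02,.237,65),(.4756,.3266,.20,84.3)])
E
```

```text
[[[38.5,-20.5,-0.1,0.0,0.0,-0.05],[39.5,-18.6,-0.1,0.0,0.0,-0.05],[40.4,-16.6,0.0,0.0,0.0,-0.05],[41.2,-14.5,-0.1,0.0,0.0,-0.0501],[41.9,-12.5,0.0,0.0,0.0,-0.05]]]
[[[42.4,-10.3,-0.1,0.0,0.0,-0.0501],[42.9,-8.2,0.0,0.0,0.0,-0.05],[43.2,-6.1,-0.1,0.0,0.0,-0.0501],[37.1,-22.8,0.0,0.0,0.0,-0.0545],[38.2,-20.7,0.0,0.0,0.0,-0.0545]]]
[[[39.3,-18.6,0.0,0.0,0.0,-0.0546],[40.3,-16.4,0.0,0.0,0.0,-0.0545],[41.1,-14.2,0.0,0.0,0.0,-0.0546],[41.8,-11.9,0.0,0.0,0.0,-0.0545],[42.4,-9.6,0.0,0.0,0.0,-0.0546]]]
[[[42.8,-7.4,0.1,0.0,0.0,-0.0545],[35.9,-25.6,4.6,0.0,0.0,-0.0421],[36.9,-24.1,4.6,0.0,0.0,-0.0421],[37.9,-22.5,4.6,0.0,0.0,-0.0421],[38.8,-20.9,4.6,0.0,0.0,-0.0421]]]
[[[39.6,-19.2,4.6,0.0,0.0,-0.0421],[40.4,-17.5,4.7,0.0,0.0,-0.0421],[41.1,-15.8,4.6,0.0,0.0,-0.0421],[41.8,-14.1,4.7,0.0,0.0,-0.0422]]]
```

Emit:
{"method": "play_rows", "body": {
  "moves": [
    [[39,-20,0,0,0,-0.05],[40,-19,0,0,0,-0.05],[40,-17,0,0,0,-0.05],[41,-14,0,0,0,-0.05],[42,-12,0,0,0,-0.05]]
  ],
  "fingers": 0.1
}}

```text
time_s: 2.3
position: [0.3393, -0.4421, 0.2367]
tcp_rot: [[0.853, 0.522, 0.0], [0.522, -0.853, -0.0], [0.0, 0.0, -1.0]]
force: [0.3, -0.1, 0.2]
opening: 0.63
grasp_force: 0.0
```

Emit:
{"method": "play_rows", "body": {
  "moves": [
    [[42,-10,0,0,0,-0.05],[43,-8,0,0,0,-0.05],[43,-6,0,0,0,-0.05],[37,-23,0,0,0,-0.054],[38,-21,0,0,0,-0.054]]
  ]
}}

```text
time_s: 2.8
position: [0.4587, -0.2672, 0.2366]
tcp_rot: [[0.691, 0.723, 0.001], [0.723, -0.691, -0.0], [0.0, 0.001, -1.0]]
force: [0.9, -0.4, 0.5]
opening: 0.549
grasp_force: 0.0
```

Emit:
{"method": "play_rows", "body": {
  "moves": [
    [[39,-19,0,0,0,-0.054],[40,-16,0,0,0,-0.054],[41,-14,0,0,0,-0.054],[42,-12,0,0,0,-0.054],[42,-10,0,0,0,-0.054]]
  ]
}}

```text
time_s: 3.3
position: [0.5268, -0.0614, 0.2368]
tcp_rot: [[0.473, 0.881, 0.001], [0.881, -0.473, -0.0], [0.0, 0.001, -1.0]]
force: [0.3, -0.0, -0.4]
opening: 0.551
grasp_force: 0.0
```

Emit:
{"method": "play_rows", "body": {
  "moves": [
    [[43,-7,0,0,0,-0.054],[36,-26,5,0,0,-0.042],[37,-24,5,0,0,-0.042],[38,-23,5,0,0,-0.042],[39,-21,5,0,0,-0.042]]
  ]
}}

```text
time_s: 3.8
position: [0.5081, 0.1541, 0.2165]
tcp_rot: [[0.268, 0.963, 0.001], [0.963, -0.268, 0.0], [0.0, 0.0, -1.0]]
force: [0.6, 0.3, 0.0]
opening: 0.55
grasp_force: 0.0
```

Run:
```python
from plan import *
st();go([(.4756,.3266,.10,84.3)])
```

```text
3.8 [0.5081 0.1541 0.2165] yaw 74.45 F [0.63 0.25 0.01] op 0.55 0.0
[[[31.5,-15.5,23.3,0.0001,0.0,-0.0344],[32.0,-14.4,23.3,0.0001,0.0,-0.0344],[32.5,-13.3,23.3,0.0001,-0.0001,-0.0344],[32.9,-12.2,23.3,0.0001,0.0,-0.0344],[33.4,-11.1,23.3,0.0001,-0.0001,-0.0343]]]
```

Emit:
{"method": "play_rows", "body": {
  "moves": [
    [[32,-15,23,0,0,-0.034],[32,-14,23,0,0,-0.034],[32,-13,23,0,0,-0.034],[33,-12,23,0,0,-0.034],[20,-8,23,0,0,-0.034]]
  ]
}}

```text
time_s: 4.3
position: [0.4788, 0.3136, 0.1008]
tcp_rot: [[0.1, 0.995, 0.001], [0.995, -0.1, 0.001], [0.001, 0.001, -1.0]]
force: [0.2, 0.0, -0.2]
opening: 0.549
grasp_force: 0.0
```

Emit:
{"method": "play_rows", "body": {
  "moves": [
    [[0,0,0,0,0,0],[0,0,0,0,0,0]]
  ]
}}

```text
time_s: 4.5
position: [0.4787, 0.3112, 0.1012]
tcp_rot: [[0.102, 0.995, -0.001], [0.995, -0.102, -0.001], [-0.001, -0.001, -1.0]]
force: [0.2, 0.0, -0.0]
opening: 0.553
grasp_force: 0.0
```

Run:
```python
from plan import *
st();go([(.4756,.3266,.05,84.3)])
c=bot.capture("top");im=c["image"];s=bot.capture("scene");si=s["image"]
a=cv2.resize(im[180:250,240:330],None,fx=6,fy=6,interpolation=2)
p=proj(s,[.4756,.3266,.03]).astype(int);print(p)
b=cv2.resize(si[p[1]-35:p[1]+35,p[0]-20:p[0]+20],None,fx=6,fy=6,interpolation=2)
cv2.imwrite("pics/g1.png",np.hstack([a,b]))
```

```text
4.5 [0.4787 0.3112 0.1012] yaw 84.16 F [ 0.22  0.03 -0.02] op 0.553 0.0
[[[7.5,-2.3,25.6,-0.0003,0.0004,-0.0012],[7.5,-2.4,25.6,-0.0004,0.0004,-0.0013]]]
[284 204]
```

View pics/g1.png

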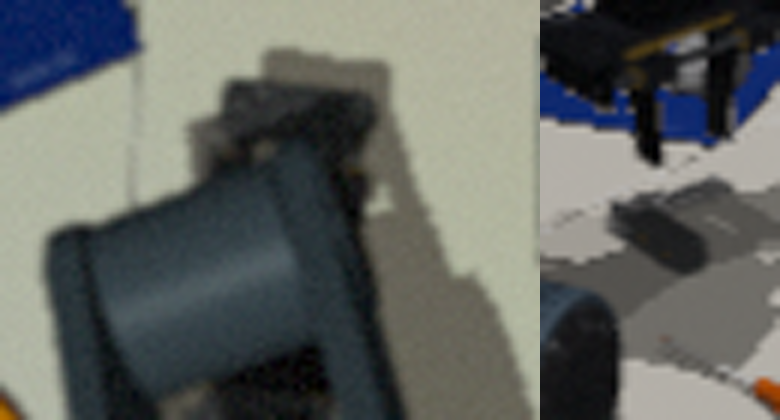

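Emit:
{"method": "play_rows", "body": {
  "moves": [
    [[8,-2.5,25,0,0,0],[7.5,-2.5,20,0,0,0],[0,0,16,0,0,0],[0,0,16,0,0,0],[0,0,0,0,0,0]]
  ]
}}

```text
time_s: 5.1
position: [0.4757, 0.3256, 0.024]
tcp_rot: [[0.105, 0.994, -0.002], [0.994, -0.105, -0.001], [-0.001, -0.002, -1.0]]
force: [-0.2, 0.5, -0.3]
opening: 0.549
grasp_force: 0.0
```

Emit:
{"method": "play_rows", "body": {
  "moves": [
    [[0,0,0,0,0,0],[0,0,0,0,0,0],[0,0,0,0,0,0],[0,0,0,0,0,0],[0,0,0,0,0,0]]
  ],
  "fingers": -1
}}

```text
time_s: 5.6
position: [0.4752, 0.327, 0.0253]
tcp_rot: [[0.103, 0.995, -0.0], [0.995, -0.103, -0.0], [-0.0, -0.0, -1.0]]
force: [-1.6, -0.5, 5.4]
opening: 0.247
grasp_force: 30.0
```

Run:
```python
from plan import *
st()
```

```text
5.6 [0.4752 0.327  0.0253] yaw 84.11 F [-1.61 -0.55  5.4 ] op 0.247 30.0
```

Run:
```python
from plan import *
go([(.4752,.327,.115,84.1),(.519,.0225,.115,91.9)],step=.04)
```

```text
[[[0.0,0.0,-29.9,-0.0001,0.0,0.0001],[0.0,0.0,-29.9,-0.0002,0.0001,0.0],[0.0,0.0,-29.9,-0.0001,0.0,0.0001],[-37.3,9.4,0.0,0.0,0.0,-0.017],[-37.4,8.7,0.0,0.0,0.0,-0.017]]]
[[[-37.6,8.1,0.0,0.0,0.0,-0.017],[-37.7,7.4,0.0,0.0,0.0,-0.017],[-37.9,6.8,0.0,0.0,0.0,-0.017],[-38.0,6.2,0.0,0.0,0.0,-0.017],[-38.0,5.5,0.0,0.0,0.0,-0.0171]]]
[[[-38.2,4.8,0.0,0.0,0.0,-0.017]]]
```

Emit:
{"method": "play_rows", "body": {
  "moves": [
    [[0,0,-25,0,0,0],[0,0,-35,0,0,0],[0,0,-30,0,0,0],[-20,5,0,0,0,0],[-37,9,0,0,0,-0.017]]
  ]
}}

```text
time_s: 6.1
position: [0.4845, 0.2704, 0.1158]
tcp_rot: [[0.082, 0.997, 0.004], [0.997, -0.082, 0.002], [0.002, 0.004, -1.0]]
force: [0.5, -1.1, -2.0]
opening: 0.246
grasp_force: 30.0
```

Emit:
{"method": "play_rows", "body": {
  "moves": [
    [[-37,9,0,0,0,-0.017],[-38,8,0,0,0,-0.017],[-38,7,0,0,0,-0.017],[-38,7,0,0,0,-0.017],[-38,6,0,0,0,-0.017]]
  ]
}}

```text
time_s: 6.6
position: [0.5108, 0.0766, 0.1144]
tcp_rot: [[-0.0, 1.0, 0.0], [1.0, 0.0, -0.0], [-0.0, 0.0, -1.0]]
force: [0.2, -0.5, -3.1]
opening: 0.249
grasp_force: 30.0
```

Emit:
{"method": "play_rows", "body": {
  "moves": [
    [[-38,6,0,0,0,-0.017],[-20,3,0,0,0,-0.017],[0,0,20,0,0,0],[0,0,0,0,0,0],[0,0,0,0,0,0]]
  ]
}}

```text
time_s: 7.1
position: [0.5193, 0.0204, 0.0941]
tcp_rot: [[-0.033, 0.999, -0.002], [0.999, 0.033, 0.0], [0.0, -0.002, -1.0]]
force: [0.3, 1.0, -1.4]
opening: 0.247
grasp_force: 30.0
```

Run:
```python
from plan import *
st();go([(.519,.0225,.045,91.9)])
c=bot.capture("top");im=c["image"];s=bot.capture("scene");si=s["image"]
a=cv2.resize(np.clip(im[178:236,325:450]*1.4,0,255).astype(np.uint8),None,fx=6,fy=6,interpolation=2)
p=proj(s,[.53,.06,.03]).astype(int);print(p)
b=cv2.resize(np.clip(si[p[1]-22:p[1]+20,p[0]-62:p[0]+63]*1.4,0,255).astype(np.uint8),None,fx=6,fy=6,interpolation=2)
cv2.imwrite("pics/b1.png",np.vstack([a,b]))
```

```text
7.1 [0.5193 0.0204 0.0941] yaw 91.9 F [ 0.32  0.99 -1.38] op 0.247 30.0
[[[1.0,-0.1,24.6,-0.001,-0.0002,0.0],[1.1,0.0,24.5,-0.0011,-0.0003,0.0]]]
[341 222]
```

View pics/b1.png

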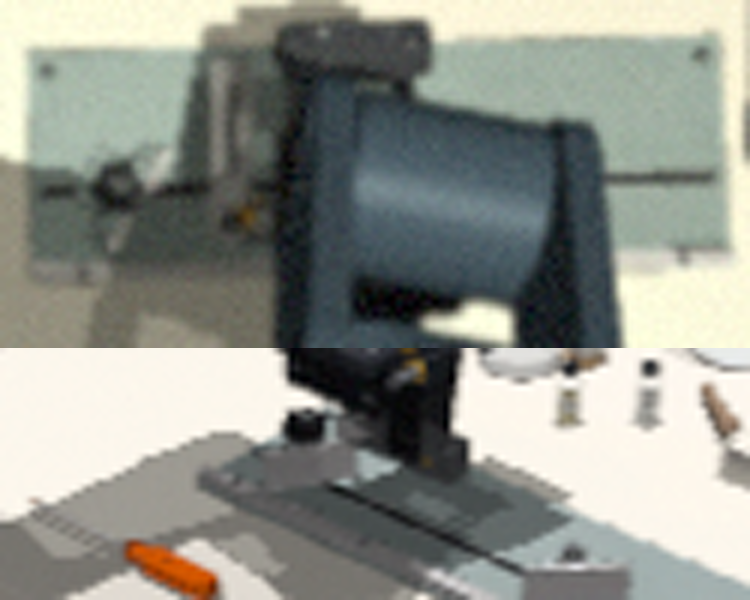

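Emit:
{"method": "play_rows", "body": {
  "moves": [
    [[0,0,20,0,0,0],[0,0,20,0,0,0],[0,0,12,0,0,0],[0,0,5,0,0,0],[0,0,0,0,0,0]]
  ]
}}

```text
time_s: 7.7
position: [0.52, 0.0205, 0.0373]
tcp_rot: [[-0.034, 0.999, -0.001], [0.999, 0.034, 0.0], [0.0, -0.001, -1.0]]
force: [-0.2, -0.7, -1.9]
opening: 0.249
grasp_force: 30.0
```

Emit:
{"method": "play_rows", "body": {
  "moves": [
    [[0,0,2,0,0,0],[0,0,1,0,0,0],[0,0,1,0,0,0],[0,0,0,0,0,0]]
  ]
}}

```text
time_s: 8.1
position: [0.5202, 0.0201, 0.0338]
tcp_rot: [[-0.033, 0.999, 0.0], [0.999, 0.033, -0.0], [-0.0, 0.0, -1.0]]
force: [0.0, -0.3, -2.3]
opening: 0.249
grasp_force: 30.0
```

Emit:
{"method": "play_rows", "body": {
  "moves": [
    [[0,0,1,0,0,0],[0,0,0.5,0,0,0],[0,0,0.5,0,0,0],[0,0,0,0,0,0]]
  ]
}}

```text
time_s: 8.5
position: [0.52, 0.0202, 0.0315]
tcp_rot: [[-0.033, 0.999, -0.0], [0.999, 0.033, 0.0], [0.0, -0.0, -1.0]]
force: [0.3, 0.3, -2.7]
opening: 0.251
grasp_force: 30.0
```

Emit:
{"method": "play_rows", "body": {
  "moves": [
    [[0,0,0.5,0,0,0],[0,0,0,0,0,0]]
  ]
}}

```text
time_s: 8.7
position: [0.5201, 0.0201, 0.0313]
tcp_rot: [[-0.033, 0.999, 0.0], [0.999, 0.033, -0.0], [-0.0, 0.0, -1.0]]
force: [-0.1, -0.6, 1.1]
opening: 0.249
grasp_force: 30.0
```

Emit:
{"method": "play_rows", "body": {
  "moves": [
    [[0,0,0.5,0,0,0],[0,0,0,0,0,0]]
  ]
}}

```text
time_s: 8.9
position: [0.5201, 0.0201, 0.0313]
tcp_rot: [[-0.033, 0.999, 0.0], [0.999, 0.033, -0.0], [-0.0, 0.0, -1.0]]
force: [-1.3, -0.8, 6.2]
opening: 0.251
grasp_force: 30.0
```

Emit:
{"method": "play_rows", "body": {
  "moves": [
    [[0,0,-0.4,0,0,0],[0,-3,0,0,0,0],[0,-2,0,0,0,0],[0,0,0,0,0,0]]
  ]
}}

```text
time_s: 9.3
position: [0.5162, 0.0197, 0.0313]
tcp_rot: [[-0.033, 0.999, 0.003], [0.999, 0.033, -0.0], [-0.001, 0.003, -1.0]]
force: [2.2, 0.3, 2.9]
opening: 0.252
grasp_force: 30.0
```

Emit:
{"method": "play_rows", "body": {
  "moves": [
    [[0,-0.6,0,0,0,0],[0,-0.4,0,0,0,0],[0,0,0,0,0,0]]
  ]
}}

```text
time_s: 9.6
position: [0.5152, 0.0197, 0.0313]
tcp_rot: [[-0.033, 0.999, 0.002], [0.999, 0.033, -0.0], [-0.001, 0.002, -1.0]]
force: [3.6, 0.1, 4.0]
opening: 0.25
grasp_force: 30.0
```

Emit:
{"method": "play_rows", "body": {
  "moves": [
    [[0,-0.6,0,0,0,0],[0,-0.4,0,0,0,0],[0,0,0,0,0,0]]
  ]
}}

```text
time_s: 9.9
position: [0.514, 0.0197, 0.0313]
tcp_rot: [[-0.033, 0.999, 0.002], [0.999, 0.033, -0.0], [-0.0, 0.002, -1.0]]
force: [5.2, -0.9, 5.6]
opening: 0.247
grasp_force: 30.0
```

Emit:
{"method": "play_rows", "body": {
  "moves": [
    [[0,0,-0.4,0,0,0],[0,0,0,0,0,0]]
  ]
}}

```text
time_s: 10.1
position: [0.5125, 0.02, 0.0313]
tcp_rot: [[-0.033, 0.999, -0.001], [0.999, 0.033, 0.0], [0.0, -0.001, -1.0]]
force: [2.7, -1.0, 4.2]
opening: 0.25
grasp_force: 30.0
```

Emit:
{"method": "play_rows", "body": {
  "moves": [
    [[0,-0.5,0,0,0,0],[0,-0.5,0,0,0,0],[0,0,0,0,0,0]]
  ]
}}

```text
time_s: 10.4
position: [0.5119, 0.02, 0.0313]
tcp_rot: [[-0.033, 0.999, -0.0], [0.999, 0.033, 0.0], [0.0, -0.0, -1.0]]
force: [3.4, -0.7, 4.4]
opening: 0.247
grasp_force: 30.0
```

Emit:
{"method": "play_rows", "body": {
  "moves": [
    [[0,0,-0.4,0,0,0],[0,0,0,0,0,0]]
  ]
}}

```text
time_s: 10.6
position: [0.5109, 0.0201, 0.0313]
tcp_rot: [[-0.033, 0.999, -0.003], [0.999, 0.033, 0.0], [0.001, -0.003, -1.0]]
force: [2.1, -1.2, 0.5]
opening: 0.252
grasp_force: 30.0
```

Emit:
{"method": "play_rows", "body": {
  "moves": [
    [[0,-0.5,0,0,0,0],[0,-0.5,0,0,0,0],[0,0,0,0,0,0]]
  ]
}}

```text
time_s: 10.9
position: [0.5109, 0.0201, 0.0314]
tcp_rot: [[-0.033, 0.999, -0.001], [0.999, 0.033, 0.0], [0.0, -0.001, -1.0]]
force: [2.7, 0.3, -2.0]
opening: 0.247
grasp_force: 30.0
```

Emit:
{"method": "play_rows", "body": {
  "moves": [
    [[3,0,0,0,0,0],[3,0,0,0,0,0],[3,0,0,0,0,0],[3,0,0,0,0,0],[0,0,0,0,0,0]]
  ]
}}

```text
time_s: 11.4
position: [0.5105, 0.0325, 0.0317]
tcp_rot: [[-0.033, 0.999, -0.0], [0.999, 0.033, 0.0], [0.0, -0.0, -1.0]]
force: [2.8, 1.4, -2.5]
opening: 0.245
grasp_force: 30.0
```

Run:
```python
from plan import *
st();print(bot.read_state()["moment"])
```

```text
11.4 [0.5105 0.0325 0.0317] yaw 91.91 F [ 2.76  1.35 -2.47] op 0.245 30.0
[ 0.13889178 -0.53032246 -0.09840265]
```

Emit:
{"method": "play_rows", "body": {
  "moves": [
    [[3,0,0.3,0,0,0],[3,0,0,0,0,0],[3,0,0,0,0,0],[3,0,0,0,0,0],[0,0,0,0,0,0]]
  ]
}}

```text
time_s: 11.9
position: [0.51, 0.0444, 0.0314]
tcp_rot: [[-0.033, 0.999, -0.0], [0.999, 0.033, 0.0], [0.0, -0.0, -1.0]]
force: [2.2, 0.3, -2.2]
opening: 0.252
grasp_force: 30.0
```

Emit:
{"method": "play_rows", "body": {
  "moves": [
    [[2,0,0,0,0,0],[2,0,0,0,0,0],[2,0,0,0,0,0],[0,0,0,0,0,0]]
  ]
}}

```text
time_s: 12.3
position: [0.5099, 0.0502, 0.0314]
tcp_rot: [[-0.033, 0.999, -0.0], [0.999, 0.033, 0.0], [0.0, -0.0, -1.0]]
force: [1.6, 0.0, -1.5]
opening: 0.248
grasp_force: 30.0
```

Emit:
{"method": "play_rows", "body": {
  "moves": [
    [[2,-0.2,0,0,0,0],[2,0,0,0,0,0],[2,0,0,0,0,0],[0,0,0,0,0,0]]
  ]
}}

```text
time_s: 12.7
position: [0.5096, 0.0562, 0.0314]
tcp_rot: [[-0.033, 0.999, -0.0], [0.999, 0.033, 0.0], [0.0, -0.0, -1.0]]
force: [1.7, -0.4, -1.9]
opening: 0.243
grasp_force: 30.0
```

Emit:
{"method": "play_rows", "body": {
  "moves": [
    [[1.5,0,0,0,0,0],[1.5,0,0,0,0,0],[1,0,0,0,0,0],[0,0,0,0,0,0]]
  ]
}}

```text
time_s: 13.1
position: [0.5095, 0.06, 0.0314]
tcp_rot: [[-0.033, 0.999, -0.0], [0.999, 0.033, 0.0], [0.0, -0.0, -1.0]]
force: [1.3, -0.3, -2.6]
opening: 0.254
grasp_force: 30.0
```

Emit:
{"method": "play_rows", "body": {
  "moves": [
    [[1,0,0,0,0,0],[1,0,0,0,0,0],[0,0,0,0,0,0]]
  ]
}}

```text
time_s: 13.4
position: [0.5094, 0.062, 0.0314]
tcp_rot: [[-0.033, 0.999, -0.0], [0.999, 0.033, 0.0], [0.0, -0.0, -1.0]]
force: [1.2, -0.2, -2.6]
opening: 0.251
grasp_force: 30.0
```

Emit:
{"method": "play_rows", "body": {
  "moves": [
    [[1,0,0,0,0,0],[0,0,0,0,0,0]]
  ]
}}

```text
time_s: 13.6
position: [0.5094, 0.063, 0.0314]
tcp_rot: [[-0.033, 0.999, -0.0], [0.999, 0.033, 0.0], [0.0, -0.0, -1.0]]
force: [1.5, -0.7, -1.6]
opening: 0.246
grasp_force: 30.0
```

Emit:
{"method": "play_rows", "body": {
  "moves": [
    [[1,0,0,0,0,0],[0.5,0,0,0,0,0],[0,0,0,0,0,0]]
  ]
}}

```text
time_s: 13.9
position: [0.5094, 0.0644, 0.0315]
tcp_rot: [[-0.033, 0.999, -0.0], [0.999, 0.033, 0.0], [0.0, -0.0, -1.0]]
force: [1.0, -1.1, -1.7]
opening: 0.247
grasp_force: 30.0
```

Emit:
{"method": "play_rows", "body": {
  "moves": [
    [[0.5,0,0,0,0,0],[0.5,0,0,0,0,0],[0,0,0,0,0,0]]
  ]
}}

```text
time_s: 14.2
position: [0.5094, 0.0653, 0.0315]
tcp_rot: [[-0.033, 0.999, 0.0], [0.999, 0.033, -0.0], [-0.0, 0.0, -1.0]]
force: [0.8, -0.9, -2.3]
opening: 0.247
grasp_force: 30.0
```

Emit:
{"method": "play_rows", "body": {
  "moves": [
    [[0.5,0,0,0,0,0],[0,0,0,0,0,0]]
  ]
}}

```text
time_s: 14.4
position: [0.5094, 0.0654, 0.0315]
tcp_rot: [[-0.034, 0.999, -0.0], [0.999, 0.034, -0.001], [-0.001, -0.0, -1.0]]
force: [0.9, -4.2, -1.1]
opening: 0.246
grasp_force: 30.0
```

Emit:
{"method": "play_rows", "body": {
  "moves": [
    [[0.5,0,0,0,0,0],[0,0,0,0,0,0]]
  ]
}}

```text
time_s: 14.6
position: [0.5095, 0.0655, 0.0316]
tcp_rot: [[-0.034, 0.999, 0.0], [0.999, 0.034, -0.001], [-0.001, 0.0, -1.0]]
force: [0.6, -6.7, -1.3]
opening: 0.245
grasp_force: 30.0
```

Emit:
{"method": "play_rows", "body": {
  "moves": [
    [[-0.1,-0.1,0.3,0,0,0],[0,0,0,0,0,0]]
  ]
}}

```text
time_s: 14.8
position: [0.5094, 0.0654, 0.0313]
tcp_rot: [[-0.034, 0.999, 0.0], [0.999, 0.034, -0.001], [-0.001, 0.0, -1.0]]
force: [1.0, -6.3, -0.3]
opening: 0.247
grasp_force: 30.0
```

Emit:
{"method": "play_rows", "body": {
  "moves": [
    [[0,0,0,0,0,0],[0,0,0,0,0,0],[0,0,0,0,0,0]]
  ],
  "fingers": 0.0
}}

```text
time_s: 15.1
position: [0.5087, 0.0668, 0.0312]
tcp_rot: [[-0.033, 0.999, -0.001], [0.999, 0.033, 0.001], [0.001, -0.001, -1.0]]
force: [0.5, 0.6, -0.2]
opening: 0.433
grasp_force: 0.0
```

Run:
```python
from plan import *
st()
```

```text
15.1 [0.5087 0.0668 0.0312] yaw 91.89 F [ 0.47  0.61 -0.17] op 0.433 0.0
```

Emit:
{"method": "play_rows", "body": {
  "moves": [
    [[0,0,-15,0,0,0],[0,0,-20,0,0,0],[0,0,-15,0,0,0],[3.5,0.5,0,0,0,0],[3,0,0,0,0,0]]
  ]
}}

```text
time_s: 15.6
position: [0.5094, 0.0732, 0.0812]
tcp_rot: [[-0.033, 0.999, 0.0], [0.999, 0.033, 0.0], [0.0, 0.0, -1.0]]
force: [-0.2, 0.0, -0.4]
opening: 0.502
grasp_force: 0.0
```

Emit:
{"method": "play_rows", "body": {
  "moves": [
    [[0,0,0,0,0,0],[0,0,0,0,0,0],[0,0,0,0,0,0],[0,0,0,0,0,0],[0,0,0,0,0,0]]
  ],
  "fingers": -1
}}

```text
time_s: 16.1
position: [0.5095, 0.0727, 0.0809]
tcp_rot: [[-0.033, 0.999, -0.0], [0.999, 0.033, 0.0], [0.0, -0.0, -1.0]]
force: [-0.2, 0.7, 0.2]
opening: 0.134
grasp_force: 0.0
```

Run:
```python
from plan import *
st()
c=bot.capture("top");im=c["image"];s=bot.capture("scene");si=s["image"]
a=cv2.resize(np.clip(im[178:236,325:450]*1.4,0,255).astype(np.uint8),None,fx=6,fy=6,interpolation=2)
p=proj(s,[.52,.09,.03]).astype(int)
b=cv2.resize(np.clip(si[p[1]-20:p[1]+20,p[0]-40:p[0]+43]*1.4,0,255).astype(np.uint8),None,fx=9,fy=6,interpolation=2)[:,:750]
b=cv2.resize(np.clip(si[p[1]-14:p[1]+13,p[0]-40:p[0]+43]*1.4,0,255).astype(np.uint8),(750,244),interpolation=2)
cv2.imwrite("pics/c1.png",np.vstack([a,b]))
```

```text
16.1 [0.5095 0.0727 0.0809] yaw 91.88 F [-0.18  0.74  0.24] op 0.134 0.0
```

View pics/c1.png

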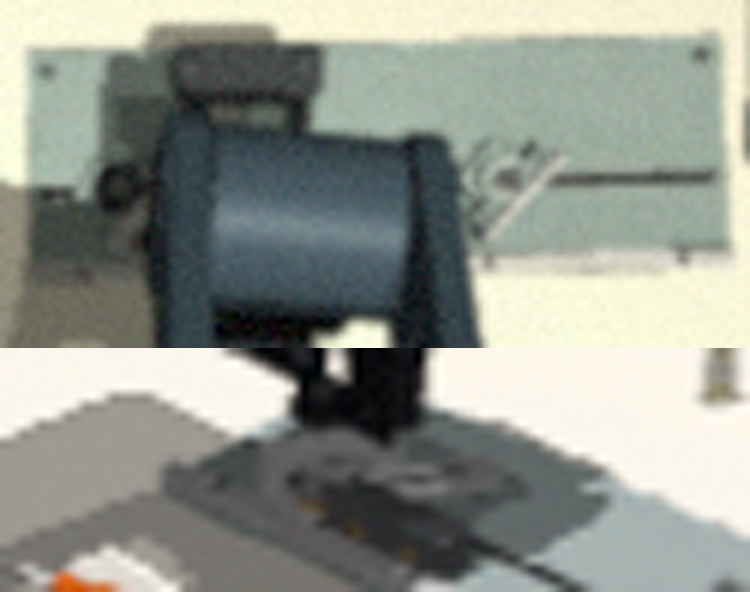

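Emit:
{"method": "play_rows", "body": {
  "moves": [
    [[0,0,3,0,0,0],[0,0,3,0,0,0],[0,0,3,0,0,0],[0,0,1,0,0,0],[0,0,0,0,0,0]]
  ]
}}

```text
time_s: 16.7
position: [0.5094, 0.0728, 0.0709]
tcp_rot: [[-0.033, 0.999, -0.001], [0.999, 0.033, 0.0], [0.0, -0.001, -1.0]]
force: [0.4, -0.3, 0.4]
opening: 0.004
grasp_force: 0.0
```

Emit:
{"method": "play_rows", "body": {
  "moves": [
    [[-1,0,1.5,0,0,0],[-1,0,1.5,0,0,0],[-1,0,1.5,0,0,0],[0,0,0,0,0,0]]
  ]
}}

```text
time_s: 17.1
position: [0.5097, 0.0697, 0.0666]
tcp_rot: [[-0.033, 0.999, 0.0], [0.999, 0.033, 0.0], [0.0, 0.0, -1.0]]
force: [0.0, 0.8, 0.4]
opening: 0.003
grasp_force: 0.6
```

Emit:
{"method": "play_rows", "body": {
  "moves": [
    [[-1,0,1.5,0,0,0],[-1,0,1.5,0,0,0],[-1,0,1.5,0,0,0],[0,0,0,0,0,0]]
  ]
}}

```text
time_s: 17.5
position: [0.5098, 0.0667, 0.062]
tcp_rot: [[-0.033, 0.999, 0.0], [0.999, 0.033, 0.0], [0.0, 0.0, -1.0]]
force: [-0.6, 0.9, 1.6]
opening: 0.008
grasp_force: 0.8
```

Emit:
{"method": "play_rows", "body": {
  "moves": [
    [[-0.7,0,1.5,0,0,0],[-0.7,0,1.5,0,0,0],[-0.6,0,1.5,0,0,0],[0,0,0,0,0,0]]
  ]
}}

```text
time_s: 17.9
position: [0.5099, 0.0647, 0.0575]
tcp_rot: [[-0.033, 0.999, 0.0], [0.999, 0.033, 0.0], [0.0, 0.0, -1.0]]
force: [0.2, 1.5, 2.5]
opening: 0.007
grasp_force: 1.0
```

Contact; the lever is going down with about 2.5 N. Continue to TCP z ≈ 0.0495.

Emit:
{"method": "play_rows", "body": {
  "moves": [
    [[-0.4,0,1.5,0,0,0],[-0.4,0,1.5,0,0,0],[-0.3,0,1.5,0,0,0],[0,0,0,0,0,0]]
  ]
}}

```text
time_s: 18.3
position: [0.5099, 0.0634, 0.0528]
tcp_rot: [[-0.033, 0.999, -0.0], [0.999, 0.033, -0.0], [-0.0, -0.0, -1.0]]
force: [0.7, 0.4, -0.0]
opening: 0.002
grasp_force: 0.2
```

Emit:
{"method": "play_rows", "body": {
  "moves": [
    [[0,0,1.5,0,0,0],[0,0,1,0,0,0],[0,0,0.5,0,0,0],[0,0,0,0,0,0]]
  ]
}}

```text
time_s: 18.7
position: [0.51, 0.0632, 0.0503]
tcp_rot: [[-0.033, 0.999, 0.0], [0.999, 0.033, -0.001], [-0.001, 0.0, -1.0]]
force: [-0.5, -3.4, 4.2]
opening: 0.005
grasp_force: 2.0
```

Emit:
{"method": "play_rows", "body": {
  "moves": [
    [[0,0,0.5,0,0,0],[0,0,0.5,0,0,0],[0,0,0,0,0,0]]
  ]
}}

```text
time_s: 19.0
position: [0.51, 0.0632, 0.0498]
tcp_rot: [[-0.033, 0.999, 0.0], [0.999, 0.033, -0.001], [-0.001, 0.0, -1.0]]
force: [-1.6, -4.1, 8.8]
opening: 0.007
grasp_force: 4.2
```

Emit:
{"method": "play_rows", "body": {
  "moves": [
    [[-0.4,0,0.4,0,0,0],[0,0,0.4,0,0,0],[0,0,0,0,0,0]]
  ]
}}

```text
time_s: 19.3
position: [0.51, 0.0631, 0.0496]
tcp_rot: [[-0.033, 0.999, 0.001], [0.999, 0.033, -0.0], [-0.0, 0.001, -1.0]]
force: [-2.0, -3.0, 13.6]
opening: 0.004
grasp_force: 6.7
```

Emit:
{"method": "play_rows", "body": {
  "moves": [
    [[0,0,0.5,0,0,0],[0,0,0,0,0,0]]
  ]
}}

```text
time_s: 19.5
position: [0.5101, 0.0631, 0.0495]
tcp_rot: [[-0.033, 0.999, 0.001], [0.999, 0.033, -0.0], [-0.0, 0.001, -1.0]]
force: [-2.9, -2.9, 16.8]
opening: 0.007
grasp_force: 8.3
```

Emit:
{"method": "play_rows", "body": {
  "moves": [
    [[0,0,-5,0,0,0],[0,0,-20,0,0,0],[0,0,-5,0,0,0],[2,-0.5,0,0,0,0],[0,0,0,0,0,0]]
  ]
}}

```text
time_s: 20.0
position: [0.5087, 0.0656, 0.0773]
tcp_rot: [[-0.033, 0.999, -0.001], [0.999, 0.033, 0.0], [0.0, -0.001, -1.0]]
force: [0.2, -0.4, -0.5]
opening: 0.005
grasp_force: 0.0
```

Emit:
{"method": "play_rows", "body": {
  "moves": [
    [[0,0,0,0,0,0],[0,0,0,0,0,0],[0,0,0,0,0,0],[0,0,0,0,0,0],[0,0,0,0,0,0]]
  ],
  "fingers": 0.0
}}

```text
time_s: 20.5
position: [0.5093, 0.0652, 0.0777]
tcp_rot: [[-0.033, 0.999, -0.0], [0.999, 0.033, 0.0], [0.0, -0.0, -1.0]]
force: [0.2, -0.1, 0.6]
opening: 0.373
grasp_force: 0.0
```

Run:
```python
from plan import *
st();go([(.5094,.0654,.031,91.9)])
s=bot.capture("scene");si=s["image"]
p=proj(s,[.52,.09,.03]).astype(int)
b=cv2.resize(np.clip(si[p[1]-20:p[1]+20,p[0]-30:p[0]+30]*1.4,0,255).astype(np.uint8),(750,500),interpolation=2)
cv2.imwrite("pics/d1.png",b)
```

```text
20.5 [0.5093 0.0652 0.0777] yaw 91.88 F [ 0.15 -0.14  0.57] op 0.373 0.0
[[[0.2,0.1,46.7,-0.0002,0.0,-0.0003]]]
```

View pics/d1.png

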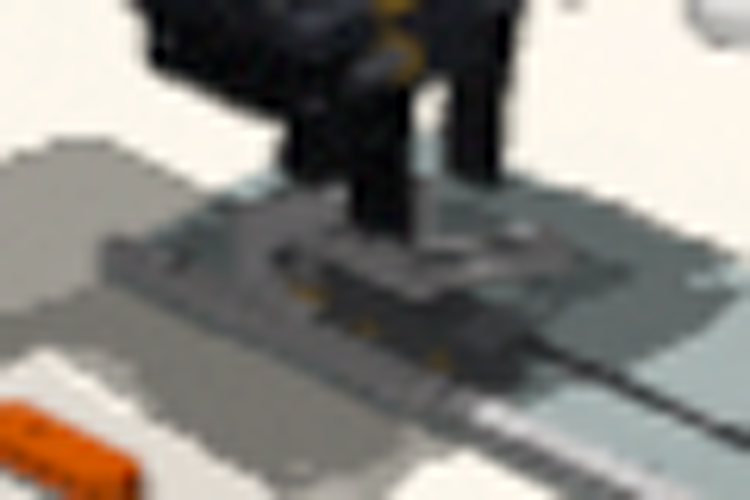

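Emit:
{"method": "play_rows", "body": {
  "moves": [
    [[0,0,10,0,0,0],[0,0,17,0,0,0],[0,0,13,0,0,0],[0,0,6,0,0,0],[0,0,0,0,0,0]]
  ]
}}

```text
time_s: 21.05
position: [0.5085, 0.0653, 0.0306]
tcp_rot: [[-0.033, 0.999, -0.003], [0.999, 0.033, 0.0], [0.0, -0.003, -1.0]]
force: [0.2, -0.9, -0.1]
opening: 0.499
grasp_force: 0.0
```

Emit:
{"method": "play_rows", "body": {
  "moves": [
    [[0,0,0,0,0,0],[0,0,0,0,0,0],[0,0,0,0,0,0],[0,0,0,0,0,0]]
  ],
  "fingers": -1
}}

```text
time_s: 21.45
position: [0.5095, 0.0652, 0.0323]
tcp_rot: [[-0.033, 0.999, 0.001], [0.999, 0.033, -0.0], [-0.0, 0.001, -1.0]]
force: [-0.5, 0.5, 1.5]
opening: 0.25
grasp_force: 30.0
```

Emit:
{"method": "play_rows", "body": {
  "moves": [
    [[0,0,0,0,0,0]]
  ]
}}

```text
time_s: 21.55
position: [0.5095, 0.0652, 0.0323]
tcp_rot: [[-0.033, 0.999, 0.001], [0.999, 0.033, -0.0], [-0.0, 0.001, -1.0]]
force: [-0.3, -0.6, 2.9]
opening: 0.25
grasp_force: 30.0
```

Run:
```python
from plan import *
s=bot.read_state()
o=rows([.511,.05,.115],Rd(91.9),[(.5255,-.1786,.095,91.9)],step=.04)
print(o)
```

```text
[[-38.2, 1.2, 3.3, 0.0, 0.0, 0.0], [-38.2, 1.1, 3.3, 0.0, 0.0, 0.0], [-38.1, 1.2, 3.4, 0.0, 0.0, 0.0], [-38.2, 1.1, 3.3, 0.0, 0.0, 0.0], [-38.1, 1.2, 3.4, 0.0, 0.0, 0.0], [-38.2, 1.1, 3.3, 0.0, 0.0, 0.0]]
```

Emit:
{"method": "play_rows", "body": {
  "moves": [
    [[-2,0,-0.3,0,0,0],[-3,0,0,0,0,0],[-5,0.5,-1,0,0,0],[-5,0.5,-10,0,0,0],[0,0,-20,0,0,0]]
  ]
}}

```text
time_s: 22.05
position: [0.5098, 0.0492, 0.0626]
tcp_rot: [[-0.032, 0.999, -0.004], [0.999, 0.032, 0.0], [0.0, -0.004, -1.0]]
force: [0.2, 0.1, -2.0]
opening: 0.251
grasp_force: 30.0
```

Emit:
{"method": "play_rows", "body": {
  "moves": [
    [[0,0,-25,0,0,0],[0,0,-25,0,0,0],[-20,1,0,0,0,0],[-38,1,0,0,0,0],[-38,1,0,0,0,0]]
  ]
}}

```text
time_s: 22.55
position: [0.5167, -0.0466, 0.114]
tcp_rot: [[-0.035, 0.999, 0.0], [0.999, 0.035, -0.0], [-0.0, 0.0, -1.0]]
force: [1.1, -0.1, -3.2]
opening: 0.251
grasp_force: 30.0
```

Emit:
{"method": "play_rows", "body": {
  "moves": [
    [[-38,1,0,0,0,0],[-38,1,0,0,0,0],[-38,1,0,0,0,0],[-15,0,0,0,0,0],[0,0,0,0,0,0]]
  ]
}}

```text
time_s: 23.05
position: [0.5243, -0.1771, 0.1134]
tcp_rot: [[-0.029, 1.0, 0.001], [1.0, 0.029, -0.001], [-0.001, 0.001, -1.0]]
force: [-1.0, 0.1, -2.0]
opening: 0.249
grasp_force: 30.0
```

Run:
```python
from plan import *
st();go([(.5255,-.1786,.045,91.9)],step=.02)
```

```text
23.05 [ 0.5243 -0.1771  0.1134] yaw 91.67 F [-0.98  0.11 -2.02] op 0.249 30.0
[[[-0.4,0.3,17.1,0.0002,0.0002,-0.001],[-0.4,0.3,17.1,0.0002,0.0002,-0.001],[-0.3,0.3,17.1,0.0002,0.0002,-0.001],[-0.4,0.3,17.1,0.0002,0.0002,-0.0009]]]
```

Emit:
{"method": "play_rows", "body": {
  "moves": [
    [[-1,1,20,0,0,0],[-0.5,0,18,0,0,0],[0,0,5,0,0,0],[0,0,0,0,0,0]]
  ]
}}

```text
time_s: 23.45
position: [0.5242, -0.1741, 0.0695]
tcp_rot: [[-0.034, 0.999, -0.003], [0.999, 0.034, 0.002], [0.002, -0.003, -1.0]]
force: [-0.6, -0.8, -2.3]
opening: 0.25
grasp_force: 30.0
```

Run:
```python
from plan import *
st()
c=bot.capture("top");im=c["image"];s=bot.capture("scene");si=s["image"]
a=cv2.resize(np.clip(im[178:236,325:450]*1.4,0,255).astype(np.uint8),None,fx=6,fy=6,interpolation=2)
p=proj(s,[.53,-.11,.03]).astype(int)
b=cv2.resize(np.clip(si[p[1]-14:p[1]+13,p[0]-40:p[0]+43]*1.4,0,255).astype(np.uint8),(750,244),interpolation=2)
cv2.imwrite("pics/e1.png",np.vstack([a,b]))
```

```text
23.45 [ 0.5242 -0.1741  0.0695] yaw 91.96 F [-0.56 -0.81 -2.25] op 0.25 30.0
```

View pics/e1.png

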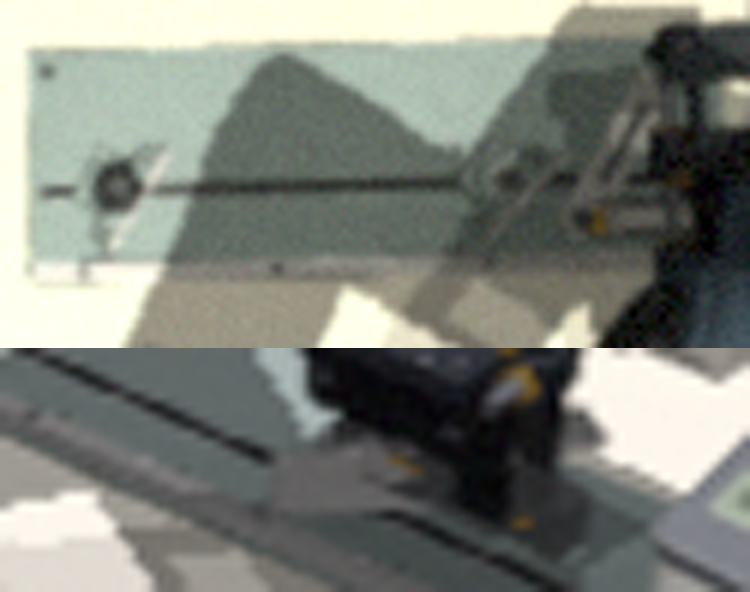

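Emit:
{"method": "play_rows", "body": {
  "moves": [
    [[-2,1,15,0,0,0],[0,0,12,0,0,0],[0,0,6,0,0,0],[0,0,1.5,0,0,0],[0,0,0,0,0,0]]
  ]
}}

```text
time_s: 24.05
position: [0.526, -0.1777, 0.0351]
tcp_rot: [[-0.033, 0.999, -0.001], [0.999, 0.033, 0.001], [0.001, -0.001, -1.0]]
force: [0.2, -0.0, -1.6]
opening: 0.249
grasp_force: 30.0
```

Emit:
{"method": "play_rows", "body": {
  "moves": [
    [[0,0,0.5,0,0,0],[0,0,0.5,0,0,0],[0,0,0,0,0,0]]
  ]
}}

```text
time_s: 24.35
position: [0.5265, -0.1779, 0.0349]
tcp_rot: [[-0.033, 0.999, 0.0], [0.999, 0.033, -0.0], [-0.0, 0.0, -1.0]]
force: [-0.1, -0.4, -2.3]
opening: 0.249
grasp_force: 30.0
```

Emit:
{"method": "play_rows", "body": {
  "moves": [
    [[0,0,0.5,0,0,0],[0,0,0,0,0,0]]
  ]
}}

```text
time_s: 24.55
position: [0.5264, -0.1779, 0.0343]
tcp_rot: [[-0.033, 0.999, 0.0], [0.999, 0.033, -0.0], [-0.0, 0.0, -1.0]]
force: [-0.5, 0.1, -1.6]
opening: 0.245
grasp_force: 30.0
```

Emit:
{"method": "play_rows", "body": {
  "moves": [
    [[0,0,0.8,0,0,0],[0,0,0.7,0,0,0],[0,-3,0,0,0,0],[0,-3,0,0,0,0],[0,0,0,0,0,0]]
  ]
}}

```text
time_s: 25.05
position: [0.5195, -0.1778, 0.0326]
tcp_rot: [[-0.033, 0.999, -0.001], [0.999, 0.033, 0.001], [0.001, -0.001, -1.0]]
force: [0.1, -0.4, -2.2]
opening: 0.25
grasp_force: 30.0
```

Emit:
{"method": "play_rows", "body": {
  "moves": [
    [[0,-1,0,0,0,0],[0,-0.6,0,0,0,0],[0,0,0,0,0,0]]
  ]
}}

```text
time_s: 25.35
position: [0.5187, -0.1781, 0.0327]
tcp_rot: [[-0.033, 0.999, -0.0], [0.999, 0.033, 0.0], [0.0, -0.0, -1.0]]
force: [0.1, -0.3, -2.7]
opening: 0.246
grasp_force: 30.0
```

Emit:
{"method": "play_rows", "body": {
  "moves": [
    [[0,-0.5,0,0,0,0],[0,-0.5,0,0,0,0],[0,0,0,0,0,0]]
  ]
}}

```text
time_s: 25.65
position: [0.518, -0.1782, 0.0327]
tcp_rot: [[-0.033, 0.999, 0.001], [0.999, 0.033, -0.0], [-0.0, 0.001, -1.0]]
force: [-0.0, 0.4, -2.1]
opening: 0.248
grasp_force: 30.0
```

Emit:
{"method": "play_rows", "body": {
  "moves": [
    [[0,-0.5,0.1,0,0,0],[0,-0.4,0,0,0,0],[0,0,0,0,0,0]]
  ]
}}

```text
time_s: 25.95
position: [0.5179, -0.1782, 0.0327]
tcp_rot: [[-0.033, 0.999, 0.002], [0.999, 0.033, -0.001], [-0.001, 0.002, -1.0]]
force: [4.1, 1.4, -2.8]
opening: 0.248
grasp_force: 30.0
```

Emit:
{"method": "play_rows", "body": {
  "moves": [
    [[0,-0.3,0.1,0,0,0],[0,0,0,0,0,0]]
  ]
}}

```text
time_s: 26.15
position: [0.5178, -0.1782, 0.0327]
tcp_rot: [[-0.032, 0.999, 0.003], [0.999, 0.032, -0.001], [-0.001, 0.003, -1.0]]
force: [4.8, 2.1, -2.4]
opening: 0.252
grasp_force: 30.0
```

Emit:
{"method": "play_rows", "body": {
  "moves": [
    [[2,0.1,0.2,0,0,0],[3,0,0,0,0,0],[3,0,0,0,0,0],[2,0,0,0,0,0],[0,0,0,0,0,0]]
  ]
}}

```text
time_s: 26.65
position: [0.5175, -0.1686, 0.0326]
tcp_rot: [[-0.033, 0.999, 0.003], [0.999, 0.033, -0.002], [-0.002, 0.003, -1.0]]
force: [4.6, -1.6, -1.3]
opening: 0.249
grasp_force: 30.0
```

Emit:
{"method": "play_rows", "body": {
  "moves": [
    [[1,0,0,0,0,0],[1,0,0,0,0,0],[1,0,0,0,0,0],[1,0,0,0,0,0],[0,0,0,0,0,0]]
  ]
}}

```text
time_s: 27.15
position: [0.5174, -0.1648, 0.0326]
tcp_rot: [[-0.033, 0.999, 0.003], [0.999, 0.033, -0.002], [-0.002, 0.003, -1.0]]
force: [4.3, -2.9, -1.6]
opening: 0.25
grasp_force: 30.0
```

Emit:
{"method": "play_rows", "body": {
  "moves": [
    [[1,0,0,0,0,0],[1,0,0,0,0,0],[1,0,0,0,0,0],[0,0,0,0,0,0]]
  ]
}}

```text
time_s: 27.55
position: [0.5173, -0.1618, 0.0326]
tcp_rot: [[-0.033, 0.999, 0.003], [0.999, 0.033, -0.002], [-0.002, 0.003, -1.0]]
force: [4.5, -2.5, -1.6]
opening: 0.248
grasp_force: 30.0
```

Emit:
{"method": "play_rows", "body": {
  "moves": [
    [[1,0,0,0,0,0],[1,0,0,0,0,0],[1,0,0,0,0,0],[0,0,0,0,0,0]]
  ]
}}

```text
time_s: 27.95
position: [0.5172, -0.1591, 0.0326]
tcp_rot: [[-0.033, 0.999, 0.003], [0.999, 0.033, -0.002], [-0.002, 0.003, -1.0]]
force: [3.5, -2.8, -1.6]
opening: 0.25
grasp_force: 30.0
```

Emit:
{"method": "play_rows", "body": {
  "moves": [
    [[1,0.1,0,0,0,0],[1,0,0,0,0,0],[1,0,0,0,0,0],[0,0,0,0,0,0]]
  ]
}}

```text
time_s: 28.35
position: [0.5171, -0.1561, 0.0326]
tcp_rot: [[-0.033, 0.999, 0.003], [0.999, 0.033, -0.002], [-0.002, 0.003, -1.0]]
force: [3.9, -4.0, -2.5]
opening: 0.25
grasp_force: 30.0
```

Emit:
{"method": "play_rows", "body": {
  "moves": [
    [[1,0,0,0,0,0],[1,0,0,0,0,0],[0,0,0,0,0,0]]
  ]
}}

```text
time_s: 28.65
position: [0.517, -0.1541, 0.0326]
tcp_rot: [[-0.033, 0.999, 0.003], [0.999, 0.033, -0.002], [-0.002, 0.002, -1.0]]
force: [4.1, -3.5, -1.5]
opening: 0.247
grasp_force: 30.0
```

Emit:
{"method": "play_rows", "body": {
  "moves": [
    [[0.5,0,0,0,0,0],[0.5,0,0,0,0,0],[0,0,0,0,0,0]]
  ]
}}

```text
time_s: 28.95
position: [0.517, -0.1531, 0.0326]
tcp_rot: [[-0.033, 0.999, 0.003], [0.999, 0.033, -0.002], [-0.002, 0.002, -1.0]]
force: [3.4, -3.0, -1.1]
opening: 0.25
grasp_force: 30.0
```

Emit:
{"method": "play_rows", "body": {
  "moves": [
    [[0.5,0,0,0,0,0],[0,0,0,0,0,0]]
  ]
}}

```text
time_s: 29.15
position: [0.517, -0.1526, 0.0326]
tcp_rot: [[-0.033, 0.999, 0.003], [0.999, 0.033, -0.002], [-0.002, 0.003, -1.0]]
force: [3.8, -3.7, -0.7]
opening: 0.248
grasp_force: 30.0
```

Emit:
{"method": "play_rows", "body": {
  "moves": [
    [[0.5,0,0,0,0,0],[0.5,0,0,0,0,0],[0,0,0,0,0,0]]
  ]
}}

```text
time_s: 29.45
position: [0.5169, -0.152, 0.0327]
tcp_rot: [[-0.033, 0.999, 0.003], [0.999, 0.033, -0.003], [-0.003, 0.003, -1.0]]
force: [4.1, -4.7, -2.2]
opening: 0.247
grasp_force: 30.0
```

Emit:
{"method": "play_rows", "body": {
  "moves": [
    [[0.5,0,0,0,0,0],[0,0,0,0,0,0]]
  ]
}}

```text
time_s: 29.65
position: [0.517, -0.1519, 0.0327]
tcp_rot: [[-0.034, 0.999, 0.003], [0.999, 0.034, -0.003], [-0.003, 0.003, -1.0]]
force: [3.1, -6.7, -0.4]
opening: 0.251
grasp_force: 30.0
```

Emit:
{"method": "play_rows", "body": {
  "moves": [
    [[0.5,0,0,0,0,0],[0,0,0,0,0,0]]
  ]
}}

```text
time_s: 29.85
position: [0.517, -0.1518, 0.0327]
tcp_rot: [[-0.034, 0.999, 0.003], [0.999, 0.034, -0.004], [-0.004, 0.003, -1.0]]
force: [2.4, -7.3, -1.9]
opening: 0.249
grasp_force: 30.0
```

Emit:
{"method": "play_rows", "body": {
  "moves": [
    [[0.4,0,0,0,0,0],[0,0,0,0,0,0]]
  ]
}}

```text
time_s: 30.05
position: [0.517, -0.1517, 0.0328]
tcp_rot: [[-0.034, 0.999, 0.003], [0.999, 0.034, -0.004], [-0.004, 0.003, -1.0]]
force: [2.5, -9.1, -1.8]
opening: 0.252
grasp_force: 30.0
```

Emit:
{"method": "play_rows", "body": {
  "moves": [
    [[-0.5,0,0.3,0,0,0],[0,0,0,0,0,0]]
  ]
}}

```text
time_s: 30.25
position: [0.517, -0.1518, 0.0326]
tcp_rot: [[-0.034, 0.999, 0.003], [0.999, 0.034, -0.003], [-0.004, 0.003, -1.0]]
force: [2.8, -6.6, -0.5]
opening: 0.247
grasp_force: 30.0
```

Emit:
{"method": "play_rows", "body": {
  "moves": [
    [[0,0,0,0,0,0],[0,0,0,0,0,0],[0,0,0,0,0,0],[0,0,0,0,0,0],[0,0,0,0,0,0]]
  ],
  "fingers": 0.0
}}

```text
time_s: 30.75
position: [0.5151, -0.1492, 0.0318]
tcp_rot: [[-0.033, 0.999, -0.002], [0.999, 0.033, 0.001], [0.001, -0.002, -1.0]]
force: [-0.4, -0.2, 0.6]
opening: 0.493
grasp_force: 0.0
```

Emit:
{"method": "play_rows", "body": {
  "moves": [
    [[0,0,-10,0,0,0],[0,0,-25,0,0,0],[0,0,-40,0,0,0],[0,0,-45,0,0,0],[-30,-30,-20,0,0,0]]
  ]
}}

```text
time_s: 31.25
position: [0.4909, -0.1801, 0.1765]
tcp_rot: [[-0.038, 0.999, 0.009], [0.999, 0.038, -0.004], [-0.004, 0.009, -1.0]]
force: [0.4, -0.7, -0.3]
opening: 0.499
grasp_force: 0.0
```

Emit:
{"method": "play_rows", "body": {
  "moves": [
    [[-45,-10,0,0,0,0],[-45,-10,0,0,0,0],[-45,-10,0,0,0,0],[-45,-10,0,0,0,0],[0,0,0,0,0,0]]
  ]
}}

```text
time_s: 31.75
position: [0.4524, -0.3688, 0.1732]
tcp_rot: [[-0.027, 1.0, 0.003], [1.0, 0.028, -0.006], [-0.006, 0.003, -1.0]]
force: [0.5, 0.4, 0.4]
opening: 0.499
grasp_force: 0.0
```

Run:
```python
from plan import *
st()
im=np.mean([bot.capture("top")["image"].astype(float) for _ in range(6)],0);s=bot.capture("scene");si=s["image"]
a=cv2.resize(np.clip(im[186:232,325:450]*1.4,0,255).astype(np.uint8),None,fx=6,fy=6,interpolation=2)
p=proj(s,[.53,-.11,.03]).astype(int)
b=cv2.resize(np.clip(si[p[1]-17:p[1]+17,p[0]-40:p[0]+43]*1.4,0,255).astype(np.uint8),(750,307),interpolation=2)
cv2.imwrite("pics/f1.png",np.vstack([a,b]))
```

```text
31.75 [ 0.4524 -0.3688  0.1732] yaw 91.58 F [0.54 0.4  0.36] op 0.499 0.0
```

View pics/f1.png

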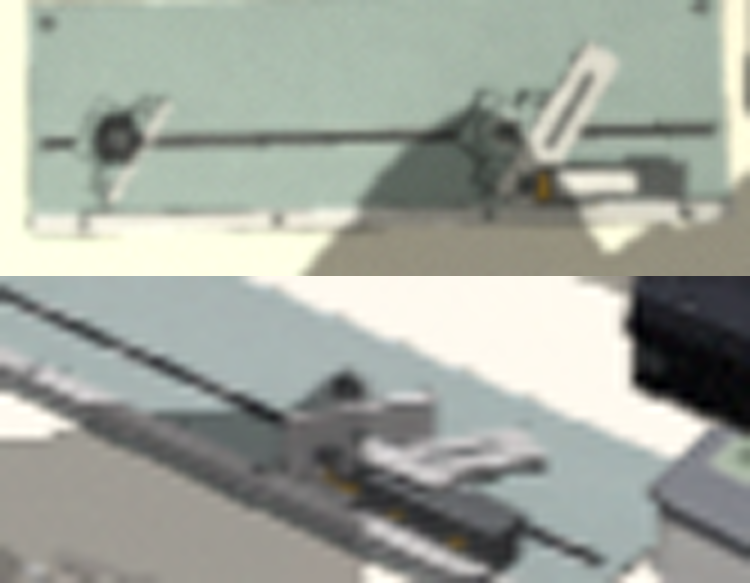

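```bash
python3 -c "
from rig import bot
print(bot.hand_in())"
```

```text
the job is handed in; nothing more can be done
None
```

The gauge was set on the clamped head, locked, and pushed home along the rail against the plain-nut head, where I left it and handed the job in; the last picture shows the blade flush to within its resolution, and the peak push I read was about 9 N (limit 12 N).

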